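# Switch an isolator off and pull its handle out to lock it

## Robot

A 6-joint arm with a two-finger parallel gripper is mounted at the origin on a cart in front of the work surface, level with it; the furniture and walls round the work are solid. World frame = base frame: x ahead of the robot, y to its left, z up, the work surface at z = 0. Lengths are in m, angles in rad, forces in N, time in s.
With the tool pointing down it reaches from about 0.25 to 0.775 m from the base axis. Payload 4 kg.
Tool frame: the origin (TCP) lies at the centre of the arm's flange, where the gripper is bolted on; the fingertips stand 199 mm ahead of it and the grasp point (between the pads) lies 180 mm ahead of it (robot.tcp_to_tips is the distance from the TCP to the fingertips, in m); z points along the fingers, y is the line along which they close (so a half turn about z gives the same grasp; the last joint's range is limited). The gripper opens to 94 mm and grips with 3 to 60 N. Pads are 16 mm wide; open, the fingers measure 119 mm over their backs; the gripper's body (75 mm by 177 mm) begins 78 mm behind the grasp point.
Start: joints at [1.027, 0.087, 1.371, -0, 1.684, -0.103], TCP at [0.235, 0.497, 0.405] pointing down, gripper open.
Joint ranges: [-3.1, 3.1], [-0.76, 2.03], [0.27, 2.55], [-1.08, 4.22], [0.17, 2.65], [-2.57, 2.57]. Speed limits (rad/s): [2.79, 2.79, 3.14, 3.14, 3.14, 3.14].

## Interface

Orientations are given as [roll, pitch, yaw] about the fixed x, y, z axes, in that order (R = Rz(yaw) Ry(pitch) Rx(roll)).
In Python, from bench import telemetry, snapshot, ticket, robot gives the robot as it stands.
- The arm moves only by the tool apply_moves, never from a script. Its argument "moves" is a list that holds one entry, the list of rows, each a list of 5 numbers: the shift along the tool's x, y, z in units of 50 mm (1.0 is 50 mm), then the turn about the tool's z in units of 10 degrees (1.0 is 10 degrees), then the closure, from 0 (fully open) to 1 (shut). A call has 1 to 10 rows; each row is the pose to reach, as a shift and turn from the pose commanded when the call began, along the tool's axes at that moment; what a row does not reach only later rows make up. A row lasts 1/8 s, in which the tool goes at most 62.5 mm and 10.7 degrees, less where a joint would pass 70% of its speed; a pose out of reach is approached as far as the arm can. A call with a gripper value outside its range is refused whole. The fingers move at their own pace and stop on an object; the grip force is fixed at half the most. Time passes only in rows, so rows that repeat a pose let the fingers close. It gives the time, the measured TCP pose, the force, the opening and the grip force at its end, in the units of the state.
- telemetry.get_obs(): the state, without advancing time (a new reading comes with each control period).
- snapshot(name): name is "scene" or "side" or "wrist"; returns a dict with "image" (384x512x3 uint8, red, green, blue), "fovy" (degrees; the focal length in pixels is half the picture's height over the tangent of half this angle, whatever the lens; pixels are square), "cx", "cy" (the principal point, pixels), "R" (3x3) and "t" (3): a world point X has camera coordinates R X + t. Camera axes: x right, y down, z forward; pixel columns grow to the right and rows downward; lengths in m; the calibration is good to about 2 mm. The wrist camera is an equidistant fisheye: a pixel r from the principal point sees the ray r / f radians off the axis. A picture is of the moment at which its call begins. There is no depth.
- ticket.close_job(): hands the job in; it is judged then, once.
The state is a dict: "time": time; "joint_positions": joint angles; "qvel": joint speeds; "joint_torque": joint torques, N m; "tool_pos": TCP position; "ee_rot": TCP orientation; "wrist_force": force on the tool from outside, world axes, zero at the start; "wrist_torque": the same for the moment, N m; "width": finger opening in m; "finger_force": force on a finger pad.
Only numpy, scipy, OpenCV 4.12 (cv2) and the standard library are available. Lean on these libraries where they do the work, as an engineer would, in place of code of your own. Each camera call takes 0.05 s, during which the arm holds its last target. There are 200 camera calls.

## Task

Two grey switch boxes stand on the worktop, both switched on. On the one with the bar-shaped handle, turn the handle anticlockwise all the way to its off position, then pull the handle fully straight out from the panel so that it is locked off, and let go of it. Leave the round-knobbed switch on, and do not shift or knock over the garlic, the glass or the mug.

Things in the scene. Friction and masses are not known exactly. Their poses are not given: they have to be found in the camera images.
- bar_grip (a point): Grip point of the black bar handle: a bar 86 mm long, 16 mm wide, 40 mm deep, on a flat round skirt (52 mm diameter). Point: on the turning axis, inside the bar, 37 mm out from the panel, 17 mm under the bar's outer face, 22 mm above the skirt. Axes: z the turning axis, straight out of the panel (30 degrees from vertical), x along the bar to its white-lined end, y across (squeeze along y).
- bar_isolator: Fixed grey metal box of the isolator to be switched off: 130 mm deep, 110 mm wide, 98 mm high; origin at the centre of its underside, x towards its back (away from the robot at yaw 0). Its panel slopes at 30 degrees from a 34 mm high front edge up to the top, and faces the robot's side and up; a conduit behind reaches 106 mm from the origin.
- bar_turn (a joint): Turn of the bar handle about z of bar_grip, rad: about 0 is on (bar up the slope, at the bar mark), 1.2 is off (69 degrees anticlockwise seen facing the panel, at the ring mark). An over-centre spring presses it against the stop at either end; it resists with at most 0.12 N m on the first half of the way; past 0.6 it snaps over to off.
- bar_pull (a joint): How far the bar handle is pulled straight out of the panel along z of bar_grip, m: 0 is in, 0.022 is fully out (end stop). It needs about 5 N either way and stays where it is left.
- round_knob (a point): Middle of the black round fluted knob of the other isolator, on its axis (z, pointing out of the panel; x towards its white line). Knob about 46 mm diameter (60 mm skirt), 42 mm high; its box is just like the first one. To be left alone.
- round_turn (a joint): Turn of the round knob, rad: about 0 is on (as it stands), 1.2 is off.
- garlic: Bulb of garlic, about 54 mm across and 53 mm high, loose between the two boxes; origin at the centre of its underside. Not to be shifted.
- glass: Empty drinking glass, 83 mm across, 86 mm high, loose, to the right of the boxes; origin at the centre of its underside. Not to be shifted.
- mug: White mug, 78 mm across, 97 mm high, handle along its own -y, loose, to the left of the boxes; origin at its underside. Not to be shifted.

How it is judged:
On the way:
1. the bar handle is turned to off while still pushed in (pulled out less than 9 mm) (value of joint bar_turn above 1.05 rad and value of joint bar_pull below 0.009 m), for 0.2 s.
At the end, for the whole second after the job is handed in: The bar handle rests in its off detent (turned more than 1.05 of 1.2 rad), pulled out by more than 16 of its 22 mm and released; the round knob is still on (less than 0.3 rad) (value of joint bar_turn above 1.05 rad and value of joint bar_pull above 0.016 m and value of joint round_turn below 0.3 rad and velocity of joint bar_turn below 0.1 rad/s); the robot touches nothing.
It fails at once if the round knob is turned (past 0.3 rad) (value of joint round_turn above 0.3 rad).
It fails at once if the garlic, glass or mug is shifted by more than 40 mm, or the glass or mug tipped over (distance of any of garlic, glass, mug from where it was at the start of the episode above 0.04 m or angle between any of glass, mug's own z axis and vertical above 0.6 rad).
It also fails if it takes over 38 s, if anything falls off the work surface, if the arm or the gripper's body presses on something with over 40 N, if the wrist force passes 120 N, or if a joint passes its speed limit or range.

## Working session

There is one attempt and no reset: what is moved stays moved. The work goes in short steps, Python scripts to look and compute and a tool call to move; the robot and the scene stay as the last step left them, time stands still between calls to the robot, and variables do not carry over. Pictures are saved under pics/ and viewed, at most 10 in all, crops included, and the job is handed in when it is done.

Besides the shell and the picture viewer there is one more tool, called after ">>>" as name([rows], argument=value, ...), one row to a line, values as JSON. apply_moves: Moves the arm, as the interface text tells. Its arguments: {"type":"object","properties":{"moves":{"type":"array","items":{"type":"array","items":{"type":"array","items":{"type":"number"}}}}},"required":["moves"]}

```bash
mkdir -p pics; ls; python3 - <<'E'
from bench import telemetry, snapshot
import cv2, numpy as np, pickle
ims={}
for n in ("scene","side","wrist"):
    s=snapshot(n); ims[n]=s
    print(n,s["fovy"],s["cx"],s["cy"],np.round(s["R"],3).tolist(),np.round(s["t"],3).tolist())
    cv2.imwrite(f"pics/{n}0.png",s["image"][:,:,::-1])
pickle.dump(ims,open("ims0.pkl","wb"))
o=telemetry.get_obs(); print({k:np.round(v,3).tolist() for k,v in o.items()})
E
```

```text
pics
scene 47.598539572638444 254.62062839916587 191.5748281770815 [[0.54, -0.842, -0.007], [-0.604, -0.382, -0.699], [0.586, 0.382, -0.715]] [-0.33, 0.412, 0.99]
side 42.362820148771185 255.9695362010595 187.66366217039757 [[0.948, -0.32, -0.005], [-0.246, -0.718, -0.651], [0.204, 0.618, -0.759]] [-0.538, 0.213, 1.726]
wrist 65.70646984690485 263.13031023490873 198.39521622825598 [[0.426, 0.905, -0.001], [0.873, -0.411, 0.262], [0.236, -0.113, -0.965]] [-0.549, -0.028, 0.39]
{'time': 0.15, 'joint_positions': [1.027, 0.088, 1.372, -0.0, 1.684, -0.103], 'qvel': [-0.001, -0.002, -0.001, 0.001, -0.001, -0.001], 'joint_torque': [0.002, -34.064, -30.279, 0.072, 0.031, -0.0], 'tool_pos': [0.235, 0.497, 0.404], 'ee_rot': [-3.14, -0.0, 2.701], 'wrist_force': [-0.494, 0.358, -0.032], 'wrist_torque': [-0.034, -0.013, 0.008], 'finger_force': 0.0, 'width': 0.094}
```

View pics/scene0.png

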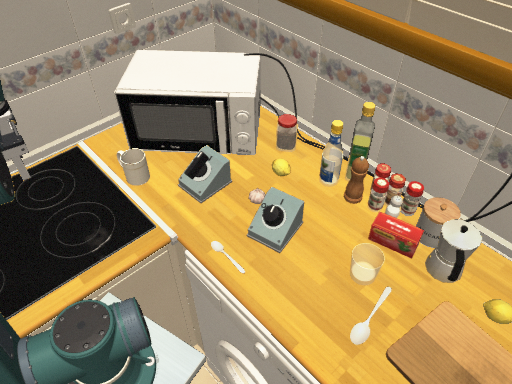

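View pics/side0.png

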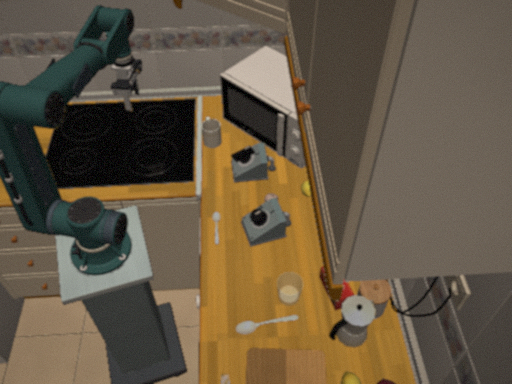

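View pics/wrist0.png

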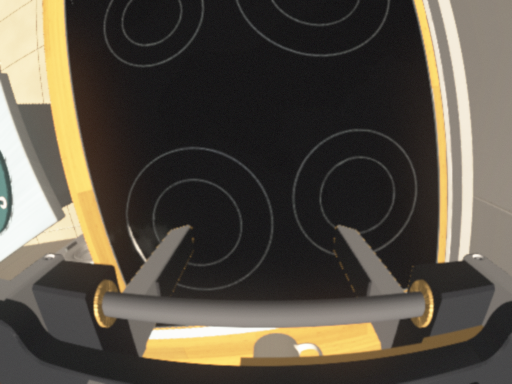

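The scene view shows the bar isolator near (205,172), with the black bar pointing up its slope. The round-knob isolator is near (276,218), with the garlic between them at (257,195). The mug is at (134,166) and the glass at (367,263). In the side view the bar box is near (252,162) and the round one near (267,220). The wrist camera sees only the hob.

```bash
python3 - <<'E'
import pickle,cv2,numpy as np
ims=pickle.load(open("ims0.pkl","rb"))
a=ims["scene"]["image"][135:210,165:245]; b=ims["side"]["image"][135:190,222:282]
A=cv2.resize(a,(560,525),interpolation=cv2.INTER_CUBIC)
cv2.imwrite("pics/c.png",np.hstack([cv2.resize(a,(400,375),interpolation=cv2.INTER_CUBIC),cv2.copyMakeBorder(cv2.resize(b,(400,367),interpolation=cv2.INTER_CUBIC),0,8,0,0,0)])[:,:,::-1])
E
```

```text
(no output)
```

View pics/c.png

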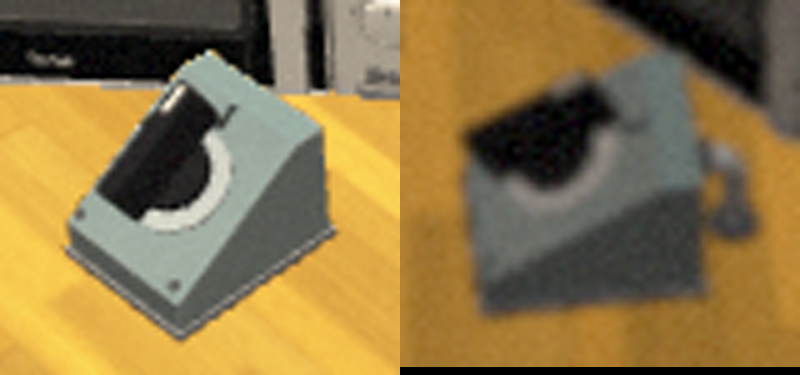

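Crop (left is scene, 5x; right is side, 6.7x): the scene base corners are at about (178.2,185) front-left, (201.2,202.6) front-right and (232.2,181.4) back-right. In the side view, front-right is about (234.5,181.8) and back-right about (267.4,178.9).

```bash
cat > h.py <<'E'
import numpy as np
def ray(s,u,v):
    f=192/np.tan(np.radians(s["fovy"]/2)); d=np.array([(u-s["cx"])/f,(v-s["cy"])/f,1.])
    R=np.array(s["R"]); return -R.T@np.array(s["t"]), R.T@d
def onz(s,u,v,z):
    c,d=ray(s,u,v); return c+d*(z-c[2])/d[2]
def proj(s,X):
    f=192/np.tan(np.radians(s["fovy"]/2)); p=np.array(s["R"])@X+s["t"]; return np.round([f*p[0]/p[2]+s["cx"],f*p[1]/p[2]+s["cy"]],1)
def cross(s1,p1,s2,p2):
    (a,d),(b,e)=ray(s1,*p1),ray(s2,*p2); d/=np.linalg.norm(d); e/=np.linalg.norm(e)
    k=np.linalg.lstsq(np.c_[d,-e],b-a,rcond=None)[0]; P,Q=a+k[0]*d,b+k[1]*e
    return (P+Q)/2,np.linalg.norm(P-Q)
E
python3 - <<'E'
import pickle,numpy as np
from h import *
I=pickle.load(open("ims0.pkl","rb")); S,D=I["scene"],I["side"]
FL,FR,BR=[onz(S,*p,0) for p in ((178.2,185),(201.2,202.6),(232.2,181.4))]
fr,br=[onz(D,*p,0) for p in ((234.5,181.8),(267.4,178.9))]
print(FL,FR,BR,fr,br)
n=np.linalg.norm; print("sizes w,d",n(FL-FR),n(BR-FR),n(br-fr))
a=lambda v:np.degrees(np.arctan2(v[1],v[0]))
print("yaw",a(BR-FR),a(FL-FR)-90,a(br-fr))
o=(FL+BR)/2; print("origin",o)
yaw=np.radians(a(BR-FR)); ex=np.array([np.cos(yaw),np.sin(yaw),0]); ey=np.array([-ex[1],ex[0],0]); z=np.array([0,0,1])
c,s=np.cos(np.pi/6),.5; up=c*ex+s*z; nrm=-s*ex+c*z
P0=o-ex*.065+z*.034+up*.064
for L,off,al,la in (("axis54",.054,0,0),("whiteend",.054,.043,0),("lowend",.054,-.043,0),("grip",.037,0,0)):
    X=P0+nrm*off+up*al; print(L,X.round(4),proj(S,X),proj(D,X))
E
```

```text
[0.55377297 0.2574742  0.        ] [0.53163801 0.14656205 0.        ] [0.66114619 0.11876517 0.        ] [0.52970423 0.1472441  0.        ] [0.65567678 0.12001572 0.        ]
sizes w,d 0.11309934501540572 0.13245767888344975 0.1288816087683277
yaw -12.113844090104033 -11.286353175013545 -12.196587768726896
origin [0.60745958 0.18811969 0.        ]
axis54 [0.5717 0.1958 0.1128] [192.9 162.7] [240.2 150.4]
whiteend [0.6081 0.188  0.1343] [201.6 151.6] [249.9 145.5]
lowend [0.5353 0.2036 0.0913] [184.1 173.9] [230.7 155.2]
grip [0.58  0.194 0.098] [195.5 165. ] [242.5 152.9]
```

Base sizes come out at 113 x 132 mm against 110 x 130, and yaw is about -12°. The projected grip also matches the image. I'll go above the push spot, to the right of the upper bar end, and look from close by.

>>> apply_moves([
  [[-1.0,-0.3,-0.3,-0.2,0],[-2.1,-0.65,-0.3,-0.5,0],[-3.2,-1.0,-0.3,-0.8,0],[-4.3,-1.3,-0.3,-1.3,0],[-5.4,-1.65,-0.3,-1.3,0],[-6.5,-2.0,-0.3,-1.3,0],[-7.6,-2.35,-0.3,-1.3,0],[-8.6,-2.65,-0.3,-1.3,0],[-9.48,-2.92,-0.3,-1.3,0],[-9.48,-2.92,-0.3,-1.3,0]],
])

```text
time: 1.4
tool_pos: [0.6029, 0.1606, 0.4179]
ee_rot: [-3.14, -0.002, 2.923]
wrist_force: [-0.2, 1.0, -0.1]
width: 0.0941
finger_force: 0.0
```

```bash
python3 - <<'E'
from bench import telemetry, snapshot
import cv2, numpy as np, pickle
s=snapshot("wrist"); pickle.dump(s,open("w1.pkl","wb"))
o=telemetry.get_obs(); print({k:np.round(o[k],3).tolist() for k in ("time","tool_pos","ee_rot","joint_positions")})
R,t=np.array(s["R"]),np.array(s["t"]); f=192/np.tan(np.radians(s["fovy"]/2))
im=s["image"][:,:,::-1].copy()
ex=np.array([.978,-.21,0]);z=np.array([0,0,1]);up=.866*ex+.5*z;n=-.5*ex+.866*z
def pr(X):
    p=R@X+t; th=np.arctan2(np.hypot(p[0],p[1]),p[2]); r=f*th; d=p[:2]/np.hypot(p[0],p[1]); return d*r+[s["cx"],s["cy"]]
g=np.array([.58,.194,.098])
big=cv2.resize(im,None,fx=1.5,fy=1.5,interpolation=cv2.INTER_CUBIC)
for X in (g+.017*n,g+.017*n+.043*up,g+.017*n-.043*up):
    q=pr(X); print(q.round(1)); cv2.circle(big,tuple((q*1.5).astype(int)),3,(0,0,255),-1)
cv2.imwrite("pics/w1.png",big)
E
```

```text
{'time': 1.45, 'tool_pos': [0.602, 0.162, 0.418], 'ee_rot': [-3.141, -0.002, 2.925], 'joint_positions': [0.172, 0.251, 1.156, 0.001, 1.737, -1.182]}
[292.2 159. ]
[293.8 202.2]
[290.4 120.5]
```

View pics/w1.png

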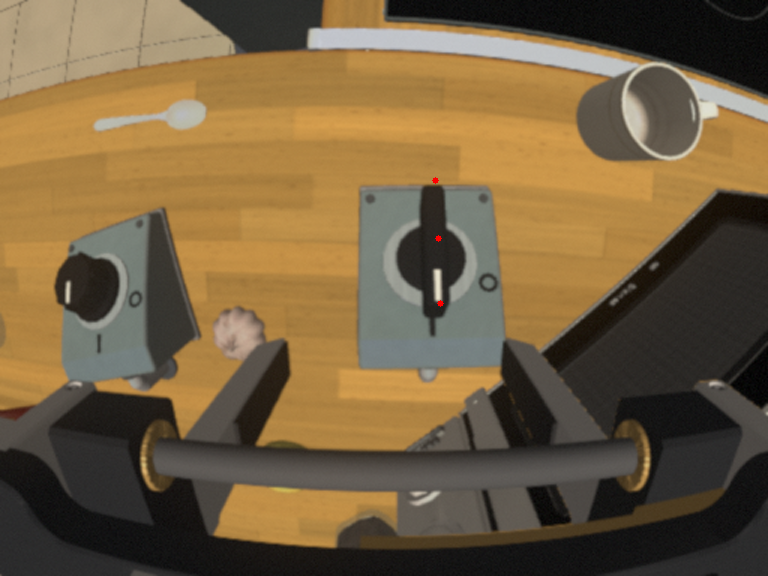

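The close view (1.5x) shows the bar from about (432,187) to (437,317), white line ending near 300, and the box's back top edge running (359,368)–(505,368). The predicted dots sit within about 5 mm. I'll check this against the box edges at their known heights.

```bash
python3 - <<'E'
import pickle,numpy as np
s=pickle.load(open("w1.pkl","rb")); R,t=np.array(s["R"]),np.array(s["t"]); f=192/np.tan(np.radians(s["fovy"]/2)); c=-R.T@t
def on(u,v,z):
    d=np.array([u/1.5-s["cx"],v/1.5-s["cy"]]); r=np.hypot(*d); th=r/f
    w=R.T@np.r_[d/r*np.sin(th),np.cos(th)]; return c+w*(z-c[2])/w[2]
print("cam",c)
ex=np.array([.978,-.21]);ey=np.array([.21,.978]);o=np.array([.6075,.1881])
for n,u,v,z in (("backR",359,368,.098),("backL",505,368,.098),("frR",360,186,.034),("frL",490,186,.034),("low",432,187,.0913),("white",438,300,.1343),("skirtR",397,258,.08),("skirtL",466,258,.08)):
    P=on(u,v,z); q=P[:2]-o; print(n,P.round(4),"box xy",(q@ex).round(4),(q@ey).round(4))
E
```

```text
cam [0.52912761 0.17654313 0.39786082]
backR [0.6547 0.1217 0.098 ] box xy 0.0601 -0.055
backL [0.6792 0.2279 0.098 ] box xy 0.0618 0.054
frR [0.5275 0.148  0.034 ] box xy -0.0698 -0.0561
frL [0.5492 0.2519 0.034 ] box xy -0.0704 0.0501
low [0.539  0.2002 0.0913] box xy -0.0696 -0.0025
white [0.6057 0.1867 0.1343] box xy -0.0015 -0.0017
skirtR [0.5842 0.1659 0.08  ] box xy -0.0182 -0.0266
skirtL [0.5948 0.2151 0.08  ] box xy -0.0181 0.0237
```

>>> apply_moves([
  [[0,0,0,0,1],[0,0,0,0,1],[0,0,0,0,1],[0,0,0.4,0,1],[0,0,0.8,0,1],[0,0,1.2,0,1],[0,0,1.6,0,1],[0,0,2.0,0,1],[0,0,2.15,0,1],[0,0,2.15,0,1]],
])

```text
time: 2.7
tool_pos: [0.6006, 0.1635, 0.3113]
ee_rot: [-3.141, -0.002, 2.928]
wrist_force: [-0.0, 0.3, 0.2]
width: 0.0008
finger_force: 0.0
```

>>> apply_moves([
  [[0,0.08,0,0,1],[0,0.16,0,0,1],[0,0.24,0,0,1],[0,0.32,0,0,1],[0,0.4,0,0,1],[0,0.48,0,0,1],[0,0.56,0,0,1],[0,0.64,0,0,1],[0,0.7,0,0,1],[0,0.7,0,0,1]],
])

```text
time: 3.95
tool_pos: [0.6085, 0.1977, 0.3122]
ee_rot: [3.141, 0.0, 2.928]
wrist_force: [-0.6, -0.2, -0.4]
width: 0.0005
finger_force: 0.0
```

```bash
python3 - <<'E'
from bench import telemetry, snapshot
import cv2, numpy as np
a=snapshot("scene")["image"][120:220,160:260]; b=snapshot("wrist")["image"][60:300,170:430]
o=telemetry.get_obs(); print({k:np.round(o[k],3).tolist() for k in ("time","tool_pos","ee_rot","wrist_force","width")})
cv2.imwrite("pics/p1.png",np.hstack([cv2.resize(a,(400,400)),cv2.resize(b,(400,400))])[:,:,::-1])
E
```

```text
{'time': 4.05, 'tool_pos': [0.609, 0.197, 0.312], 'ee_rot': [3.141, 0.0, 2.928], 'wrist_force': [0.726, -0.256, 0.221], 'width': 0.0}
```

View pics/p1.png

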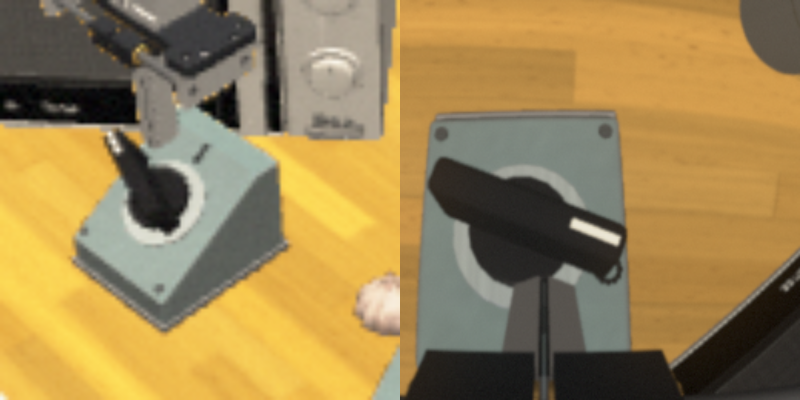

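The bar has snapped to off: the wrist view shows its white end at the ring mark. Next I raise, open to about 50 mm and turn to the bar's new direction.

>>> apply_moves([
  [[0,0,-0.6,0,1],[0,0,-1.2,0,0.7],[0.2,-0.1,-1.2,-1,0.47],[0.4,-0.15,-1.2,-2,0.47],[0.53,-0.22,-1.2,-3,0.47],[0.53,-0.22,-1.2,-4,0.47],[0.53,-0.22,-1.2,-5,0.47],[0.53,-0.22,-1.2,-6,0.47],[0.53,-0.22,-1.2,-6.6,0.47],[0.53,-0.22,-1.2,-6.6,0.47]],
])

```text
time: 5.3
tool_pos: [0.5803, 0.1921, 0.3723]
ee_rot: [-3.142, 0.0, -2.205]
wrist_force: [-0.1, 0.4, -0.4]
width: 0.0499
finger_force: 0.0
```

```bash
python3 - <<'E'
from bench import telemetry, snapshot
import cv2, numpy as np
s=snapshot("wrist")
o=telemetry.get_obs(); print({k:np.round(o[k],3).tolist() for k in ("time","tool_pos","ee_rot","joint_positions","width")})
R,t=np.array(s["R"]),np.array(s["t"]); f=192/np.tan(np.radians(s["fovy"]/2))
im=cv2.resize(s["image"][:,:,::-1],None,fx=1.5,fy=1.5)
ex=np.array([.978,-.21,0]);ey=np.array([.21,.978,0]);z=np.array([0,0,1]);up=.866*ex+.5*z;n=-.5*ex+.866*z
x=.358*up+.934*ey; y=.358*ey-.934*up
g=np.array([.581,.1918,.098])+.017*n
for a in (-.043,0,.043):
  for b in (-.008,.008):
    p=R@(g+a*x+b*y)+t; h=np.hypot(p[0],p[1]); q=p[:2]/h*f*np.arctan2(h,p[2])+[s["cx"],s["cy"]]
    cv2.circle(im,tuple((q*1.5).astype(int)),3,(0,0,255),-1)
cv2.imwrite("pics/w2.png",im)
E
```

```text
{'time': 5.35, 'tool_pos': [0.58, 0.192, 0.372], 'ee_rot': [-3.142, 0.0, -2.206], 'joint_positions': [0.227, 0.232, 1.27, 0.0, 1.64, -2.28], 'width': 0.05}
```

View pics/w2.png

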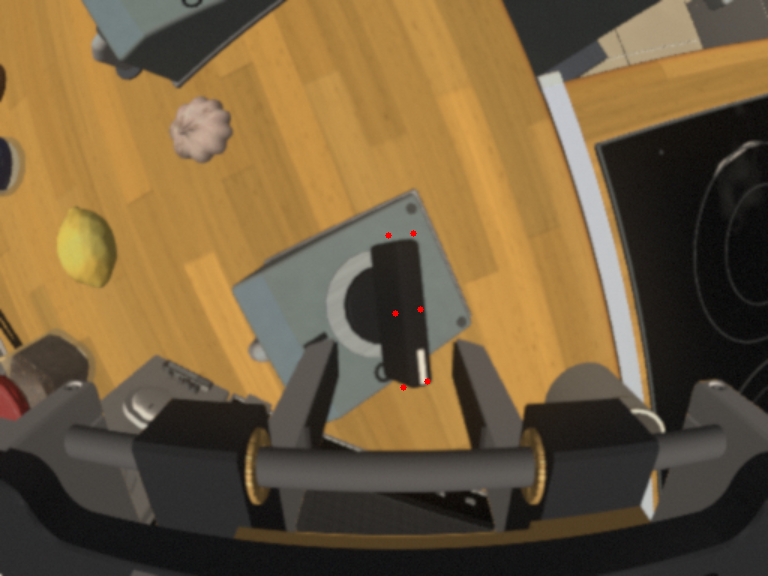

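The predicted bar outline overlies the bar at about (372–430, 238–387) to within 2–3 mm, and the fingers straddle it. I descend and close on it.

>>> apply_moves([
  [[0,0,0.5,0,0.47],[0,0,1.0,0,0.47],[0,0,1.4,0,0.47],[0,0,1.7,0,0.47],[0,0,1.7,0,0.47],[0,0,1.7,0,1],[0,0,1.7,0,1],[0,0,1.7,0,1],[0,0,1.7,0,1],[0,0,1.7,0,1]],
])

```text
time: 6.6
tool_pos: [0.5786, 0.194, 0.2884]
ee_rot: [3.135, 0.001, -2.202]
wrist_force: [-8.2, 4.2, 9.1]
width: 0.0267
finger_force: 27.8
```

Gripped at 27 mm opening, close to the 29 mm expected. I pull out along the panel normal.

>>> apply_moves([
  [[0.02,0.04,-0.08,0,1],[0.04,0.08,-0.16,0,1],[0.06,0.12,-0.24,0,1],[0.08,0.16,-0.31,0,1],[0.1,0.2,-0.38,0,1],[0.11,0.23,-0.43,0,1],[0.12,0.25,-0.46,0,1],[0.12,0.25,-0.46,0,1]],
])

```text
time: 7.6
tool_pos: [0.5668, 0.1958, 0.3084]
ee_rot: [3.14, 0.002, -2.203]
wrist_force: [1.0, 5.7, -5.9]
width: 0.026
finger_force: 27.9
```

```bash
python3 - <<'E'
from bench import telemetry, snapshot
import cv2, numpy as np
a=snapshot("scene")["image"][120:220,160:260]; b=snapshot("wrist")["image"][100:300,150:350]
o=telemetry.get_obs(); print({k:np.round(o[k],3).tolist() for k in ("time","tool_pos","wrist_force","width","finger_force")})
cv2.imwrite("pics/p2.png",np.hstack([cv2.resize(a,(400,400)),cv2.resize(b,(400,400))])[:,:,::-1])
E
```

```text
{'time': 7.7, 'tool_pos': [0.567, 0.196, 0.308], 'wrist_force': [0.279, 5.239, -5.287], 'width': 0.026, 'finger_force': 27.909}
```

View pics/p2.png

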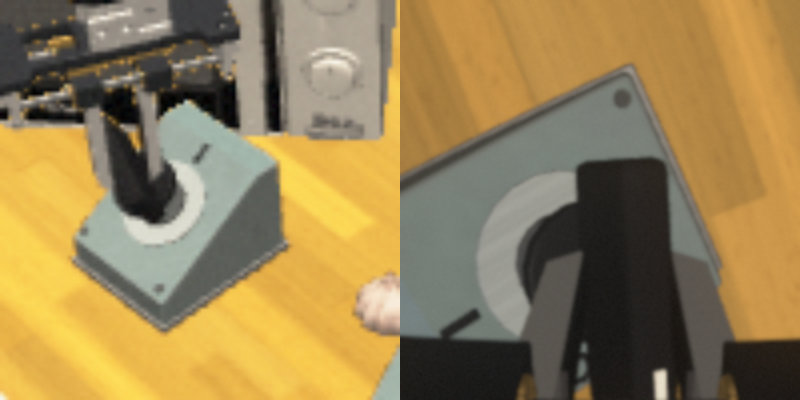

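The handle has come out with the grip: the skirt stands off the panel and the tool moved about 23 mm along the normal. I pull slightly more to reach the end stop, then open and lift away.

>>> apply_moves([
  [[0.02,0.03,-0.06,0,1],[0.02,0.04,-0.08,0,1],[0.02,0.04,-0.08,0,1]],
])

```text
time: 8.07
tool_pos: [0.5658, 0.1956, 0.3092]
ee_rot: [-3.14, 0.001, -2.204]
wrist_force: [8.8, 5.4, -16.4]
width: 0.0253
finger_force: 27.4
```

>>> apply_moves([
  [[-0.02,-0.04,0.04,0,0.6],[-0.02,-0.04,0.04,0,0.4],[-0.02,-0.04,0.04,0,0.4],[-0.02,-0.04,0.04,0,0.4],[-0.02,-0.04,-0.4,0,0.4],[-0.02,-0.04,-1.0,0,0.4],[-0.02,-0.04,-1.6,0,0.4],[-0.02,-0.04,-2,0,0.4],[-0.02,-0.04,-2,0,0.4]],
])

```text
time: 9.2
tool_pos: [0.5667, 0.1947, 0.417]
ee_rot: [-3.138, 0.004, -2.204]
wrist_force: [-0.6, -0.1, -0.5]
width: 0.0558
finger_force: 0.0
```

```bash
python3 - <<'E'
from bench import telemetry, snapshot
import cv2, numpy as np
a=snapshot("scene")["image"][100:300,100:400]; s=snapshot("wrist"); b=s["image"]
o=telemetry.get_obs(); print({k:np.round(o[k],3).tolist() for k in ("time","tool_pos","wrist_force","width","finger_force")})
R,t=np.array(s["R"]),np.array(s["t"]); f=192/np.tan(np.radians(s["fovy"]/2))
b=b.copy()
ex=np.array([.978,-.21,0]);ey=np.array([.21,.978,0]);z=np.array([0,0,1]);up=.866*ex+.5*z;n=-.5*ex+.866*z
x=.358*up+.934*ey; y=.358*ey-.934*up
for d,c in ((.017,(255,0,0)),(.039,(0,255,0))):
  for a1 in (-.043,.043):
    for b1 in (-.008,.008):
      p=R@(np.array([.581,.1918,.098])+d*n+a1*x+b1*y)+t; h=np.hypot(p[0],p[1]); q=p[:2]/h*f*np.arctan2(h,p[2])+[s["cx"],s["cy"]]
      cv2.circle(b,tuple(q.astype(int)),1,c,-1)
b=b[80:300,130:400]
cv2.imwrite("pics/p3.png",np.hstack([cv2.resize(a,(360,400)),cv2.resize(b,(440,400))])[:,:,::-1])
E
```

```text
{'time': 9.3, 'tool_pos': [0.567, 0.195, 0.414], 'wrist_force': [-0.318, -0.059, -0.467], 'width': 0.056, 'finger_force': 0.0}
```

View pics/p3.png

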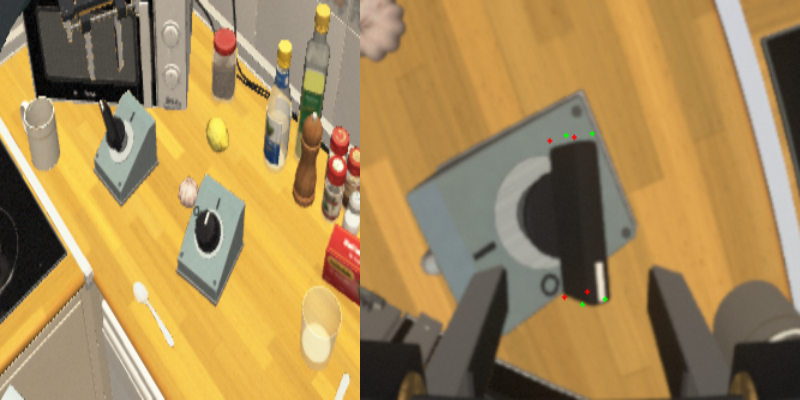

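The handle is at off and matches the green, fully-pulled-out outline. The pull force rose at the end stop, the knob, garlic, mug and glass are undisturbed, and the gripper is clear.

```bash
python3 -c "
from bench import ticket
print(ticket.close_job())"
```

```text
the job is handed in; nothing more can be done
None
```

I turned the bar handle to off, pulled it out to its end stop and let go of it. The round knob still looks on, and the garlic, glass and mug look undisturbed. I handed the job in at about 9.3 s; no verdict came back.

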